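Third hand at the rivet press

TASK

Raise the lever of the little arbor press to about 45 degrees above level, so that the ram is clear but I have only a short pull. Then pick up the pale plywood lamp arm with the brass rivet standing in it, lay its rivet end flat on the anvil with the rivet centred under the ram and the square end flush against the back stop, and push it against the stop with a steady 10 newtons or so. Finish while still holding it there, pushing, ready for me to set the rivet; leave everything else on the desk where it is.

Things in the scene. Friction and masses are not known exactly. Their poses are not given: they have to be found in the camera images.
- press: Fixed dark blue-green bench arbor press, C-frame 260 mm long, 120 wide, 260 tall. Origin: on the desk straight under the ram axis; x points into the throat (from its open side to the column), y to the lever's side, z up. Head: overhangs from x = -34 mm back, +-30 mm wide, 170 to 260 mm above the desk. Column from x = 87 mm. Base flange x = -60 to 200 mm, its block 35 mm high.
- back_stop: Fixed rigid aluminium angle bolted on behind the anvil: flat face square to the press's x axis, 45 mm behind the ram axis (press x = 45 mm), 84 mm wide, 50 to 85 mm above the desk. Origin and axes coincide with the press's.
- anvil (a point): Centre of the flat top of the round steel anvil (50 mm radius), on the ram axis, 50 mm above the desk; axes as the press. Ground and oiled like the stop's face: slippery, friction about 0.15, so that nearly all of the push reaches the stop.
- ram: Square 24 mm steel ram ending in a round nose of 22 mm diameter; slides vertically, driven by the lever through rack and pinion, 18 mm per rad. Origin: centre of the nose's bottom face, 13 mm above the anvil with the lever level, 27 mm above it with the lever at 45 degrees up.
- lever (a joint): Press lever angle, rad: 0 level (pointing to the press's -x, out of the throat's open side), positive raised, 0.785 = 45 degrees up; range -0.62 to 1.2. Turns about the press's y direction at press x = 30, z = 205 mm; friction keeps it where it is left (3 to 8 N at the knob moves it). It starts low, the ram then too low for the lamp arm to pass.
- lever_knob (a point): Centre of the black 30 mm ball knob on the lever (a 12 mm bar), 150 mm from the lever's turning axis, at press y = 75 mm; at lever angle a it is at press x = 30 - 150 cos a, z = 205 + 150 sin a mm.
- lamp_arm: The part: loose pale plywood strip 250 x 45 x 12 mm, 0.1 to 0.18 kg, square ends, flat on the desk left or right of the press, rivet end away from the robot. Origin: centre of its underside; x along it to the rivet end, z up. Steel plate 2 mm thick on top, x = 50 to 110 mm; the rest is plain. Once loaded, most of it juts out of the throat and would not balance there by itself.
- rivet (a point): Top of the brass rivet head (16 mm diameter, 3 mm high) on the lamp arm: x = 80 mm from the arm's origin, 45 mm from its rivet end, 17 mm above its underside. With the end against the back stop it comes under the ram axis.
- spare_arm: A bystander: loose dark wooden strip 250 x 45 x 12 mm without plate or rivet, lying on the other side. Origin: centre of its underside, x along its length.
- rivet_tin: A bystander: loose round steel tin with brass lid, 64 mm diameter, 60 mm tall. Origin: centre of its underside.
- toy: A bystander: loose purple toy monkey, 60 mm wide, 125 mm tall with its tail. Origin: centre of its underside.
- screwdriver: A bystander: loose screwdriver with a red handle, lying crosswise on the desk between robot and press. Origin under its middle, x along its length.

How it is judged:
By the outcome, as a careful person would: the job done as asked, in the order asked, and still so for the second after the job is handed in, while the arm keeps its last pose, push and grip.
It also fails if it takes over 72 s, if anything falls off the work surface, if the arm or the gripper's body presses on something with over 40 N, if the wrist force passes 120 N, or if a joint passes its speed limit or range.

ROBOT

A 6-joint arm with a two-finger parallel gripper is mounted at the origin on the work surface. World frame = base frame: x ahead of the robot, y to its left, z up, the work surface at z = 0. Lengths are in mm, angles in rad, forces in N, time in s.
With the tool pointing down it reaches from about 375 to 900 mm from the base axis. Payload 3.1 kg.
Tool frame: the origin (TCP) lies on the centre line of the jaws, within the pads' length; the fingertips stand ahead of it and the grasp point (between the pads) is the TCP (bot.tip_reach is the z of the fingertips in the tool frame, in mm); z points along the fingers, y is the line along which they close (so a half turn about z gives the same grasp; the last joint's range is limited). The gripper opens to 85 mm and grips with 20 to 120 N. Pads are 22 mm wide; open, the fingers measure 114 mm over their backs; the gripper's body (76 mm by 85 mm) begins 54 mm behind the grasp point. The pads swing forward as they close: fully open they stand 13 mm farther back than shut.
Start: joints at [-1.308, 0.527, 1.433, -0, 1.181, -0.178], TCP at [267.248, -564.956, 250.31] pointing down, gripper open.
Joint ranges: [-3.08, 3.08], [-0.75, 2.2], [0.22, 2.44], [-1.43, 4.57], [0, 2.65], [-2.85, 2.85]. Speed limits (rad/s): [2.79, 2.79, 3.14, 3.14, 3.14, 3.14].

INTERFACE

Orientations are given as a unit quaternion [w, x, y, z].
In Python, from bench import bot gives the robot as it stands. The module is installed in compiled form; this text tells all that it offers. Calls block until the motion is done:
- bot.goto(position, orientation): joint-space move of the TCP to a pose.
- bot.move_straight(position, attitude=None, vel=150): straight line of the TCP; attitude=None keeps the orientation; vel is the mean speed in mm/s.
- bot.move_joints(angles): joint-space move.
- bot.command_gripper(opening, squeeze=None): finger opening in mm; squeeze is the grip in N (None keeps the last); returns when the fingers have stopped.
- bot.wait(seconds).
- bot.ik(position, orientation): joint angles nearest the present ones, or None.
- bot.read_camera(name): name is "side" or "top" or "wrist"; returns a dict with "pixels" (400x640x3 uint8, red, green, blue), "intrinsics" (3x3 intrinsics, pixels), "dist_coeffs" ([k1, k2, p1, p2, k3] as OpenCV has them; the pictures are not rectified), "position" and "attitude" of the camera in the world. Camera axes: x right, y up, looking along -z (the intrinsics and any distortion apply to the point x, -y, -z); pixel columns grow to the right and rows downward; lengths in mm; the calibration is good to about 2 mm. A picture is of the moment at which its call begins. There is no depth.
A pose or a line that the arm cannot do raises bot.PlanningError and nothing moves.
- bot.finish_job(): hands the job in; it is judged then, once.
Readings, each from a call of its own:
- bot.read_time(): time.
- bot.read_qpos(): joint angles.
- bot.read_qd(): joint speeds.
- bot.read_joint_efforts(): joint torques, N m.
- bot.read_ee_pos(): TCP position.
- bot.read_ee_rot(): TCP orientation.
- bot.read_contact_force(): force on the tool from outside, world axes, zero at the start.
- bot.read_moment(): the same for the moment, N m.
- bot.read_opening(): finger opening in mm.
- bot.read_grasp_force(): force on a finger pad.
Only numpy, scipy, OpenCV 4.12 (cv2) and the standard library are available. Lean on these libraries where they do the work, as an engineer would, in place of code of your own. Each camera call takes 0.05 s, during which the arm holds its last target. There are 200 camera calls.

## Working session

There is one attempt and no reset: what is moved stays moved. The work goes in short steps, each a Python script; the robot and the scene stay as the last script left them, time stands still between calls to the robot, and variables do not carry over. Pictures are saved under pics/ and viewed, at most 10 in all, crops included, and the job is handed in when it is done.

```bash
mkdir -p pics; cat > h.py <<'E'
import numpy as np, cv2
from scipy.spatial.transform import Rotation as R
from bench import bot
def q2R(q): return R.from_quat([q[1],q[2],q[3],q[0]]).as_matrix()
def R2q(M):
    q=R.from_matrix(M).as_quat(); return [q[3],q[0],q[1],q[2]]
def ray(c,uv):
    K=np.array(c["intrinsics"],float);d=np.array(c["dist_coeffs"],float)
    p=cv2.undistortPoints(np.array(uv,float).reshape(-1,1,2),K,d).reshape(-1,2)
    v=np.c_[p[:,0],-p[:,1],-np.ones(len(p))]@q2R(c["attitude"]).T
    return np.array(c["position"],float),v
def onplane(c,uv,z):
    o,v=ray(c,uv); return o+v*((z-o[2])/v[:,2])[:,None]
def proj(c,P):
    K=np.array(c["intrinsics"],float);d=np.array(c["dist_coeffs"],float)
    p=(np.atleast_2d(P)-np.array(c["position"]))@q2R(c["attitude"])
    p=p*[1,-1,-1]
    return cv2.projectPoints(p,np.zeros(3),np.zeros(3),K,d)[0].reshape(-1,2)
def snap(name,f):
    c=bot.read_camera(name); cv2.imwrite(f"pics/{f}.png",c["pixels"][:,:,::-1]); import pickle; pickle.dump(c,open(f"pics/{f}.pkl","wb")); return c
E
python3 - <<'E'
from h import *
for n in("side","top","wrist"):
    c=snap(n,n+"0"); print(n,c["position"],c["attitude"],c["intrinsics"],c["dist_coeffs"])
print(bot.read_time(),bot.tip_reach,bot.read_ee_rot(),bot.read_opening())
a=np.vstack([cv2.imread("pics/side0.png"),cv2.imread("pics/top0.png")]);
E
```

```text
side [ 35.00408373 541.93697416 948.84519815] [-0.35987202 -0.14054858  0.351148    0.85289701] [[428.6847804    0.         317.43776367]
 [  0.         428.6847804  205.36341952]
 [  0.           0.           1.        ]] [-0.11551858  0.          0.          0.          0.        ]
top [ 450.50664353  -22.33046406 1038.16977468] [ 0.70671491  0.0657085  -0.03958157 -0.70332761] [[369.84426351   0.         327.5879783 ]
 [  0.         369.84426351 201.55762826]
 [  0.           0.           1.        ]] [-0.06266934  0.          0.          0.          0.        ]
wrist [ 327.76797103 -535.81078232  372.1233545 ] [ 0.8372857  -0.11329233  0.07352396 -0.52982236] [[290.48533453   0.         318.28770626]
 [  0.         290.48533453 196.84762778]
 [  0.           0.           1.        ]] [-0.03386307  0.          0.          0.          0.        ]
0.15 19.0 [-8.28107751e-04  9.75702280e-01  2.19099006e-01 -1.96277244e-05] 85.51675892173516
```

View pics/top0.png

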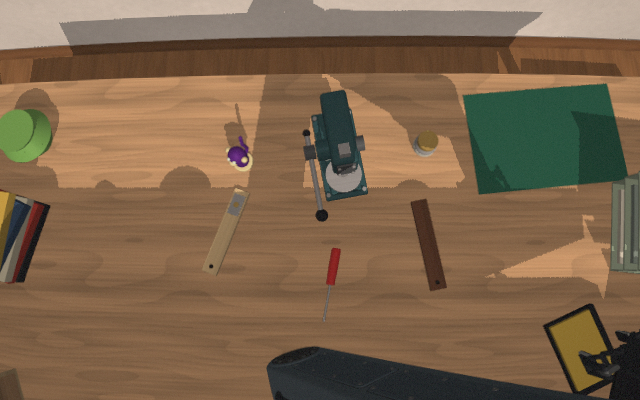

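View pics/side0.png

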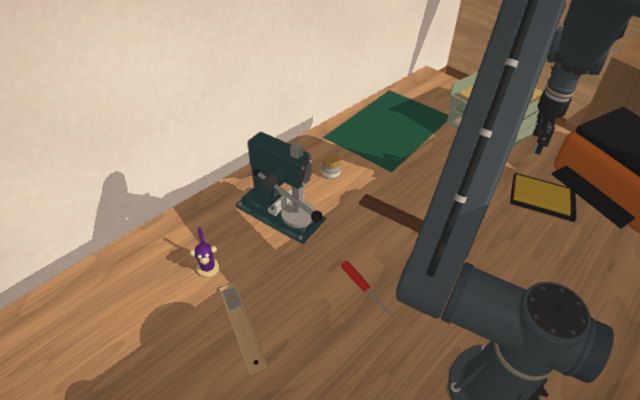

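The top view shows the press at about (340,150), with its knob at (321,215) and anvil at (344,178). The lamp arm is at (226,231) with its plate end up at (235,203), and the spare arm is at (428,245). The side view shows the knob at (317,216) and the anvil at (297,213). Next I'll segment these and measure.

```bash
cat > m.py <<'E'
from h import *
import pickle
t=pickle.load(open("pics/top0.pkl","rb"));s=pickle.load(open("pics/side0.pkl","rb"))
def comp(mask,seed,r=14):
    n,l,st,ce=cv2.connectedComponentsWithStats(mask.astype(np.uint8))
    d=[(np.hypot(*(ce[i]-seed)),i) for i in range(1,n) if st[i,4]>20]
    i=min(d)[1]; return l==i,st[i],ce[i]
hsvt=cv2.cvtColor(t["pixels"],cv2.COLOR_RGB2HSV);hsvs=cv2.cvtColor(s["pixels"],cv2.COLOR_RGB2HSV)
for n,h,p in(("t arm",hsvt,[(226,235),(213,262),(235,203),(250,240),(200,220)]),("t press",hsvt,[(338,120),(345,180),(360,185),(321,215),(345,150)]),("s",hsvs,[(317,216),(300,225),(280,225),(240,330),(231,298)])):
    print(n,[h[y,x].tolist() for x,y in p])
def knob(c,h,box):
    x0,y0,x1,y1=box; m=np.zeros(h.shape[:2],bool); m[y0:y1,x0:x1]=h[y0:y1,x0:x1,2]<45
    mm,st,ce=comp(m,((x0+x1)/2,(y0+y1)/2)); cn=cv2.findContours(mm.astype(np.uint8),0,1)[0][0]
    return cv2.minEnclosingCircle(cn),st
a,b=knob(t,hsvt,(312,206,331,225)),knob(s,hsvs,(308,208,327,226)); print(a,b)
o1,v1=ray(t,a[0][0]);o2,v2=ray(s,b[0][0]);v1=v1[0]/np.linalg.norm(v1);v2=v2[0]/np.linalg.norm(v2)
A=np.c_[v1,-v2];k=np.linalg.lstsq(A,o2-o1,rcond=None)[0];p1=o1+k[0]*v1;p2=o2+k[1]*v2;print("knob",p1,p2)
# lamp arm
print("arm ends ~",onplane(t,[(241,190),(211,272),(248,192),(204,270)],12).round(1).tolist())
print("anvil ~",onplane(t,[(344,178)],50).round(1).tolist(),"flange",onplane(t,[(329,201),(367,192),(313,116)],10).round(1).tolist())
ct=cv2.resize(t["pixels"][80:230,290:390],(400,600),interpolation=cv2.INTER_CUBIC)
cs=cv2.resize(s["pixels"][125:245,230:330],(400,480),interpolation=cv2.INTER_CUBIC);cs=cv2.copyMakeBorder(cs,0,120,0,0,0)
cv2.imwrite("pics/z1.png",np.hstack([ct,cs])[:,:,::-1])
E
python3 m.py
```

```text
t arm [[17, 103, 146], [17, 102, 142], [18, 141, 121], [14, 119, 131], [14, 116, 138]]
t press [[93, 99, 54], [16, 25, 152], [90, 95, 70], [130, 24, 32], [16, 26, 108]]
s [[0, 16, 32], [13, 36, 133], [88, 83, 52], [17, 115, 138], [19, 156, 118]]
(((321.31817626953125, 214.86363220214844), 5.7944464683532715), array([316, 210,  12,  11, 105], dtype=int32)) (((316.3571472167969, 216.5), 5.6650614738464355), array([312, 211,  11,  12,  95], dtype=int32))
knob [549.49594998  25.17276613 165.74673669] [549.37778421  25.08289645 165.72843566]
arm ends ~ [[637.4, 264.0, 12.0], [405.6, 339.6, 12.0], [631.7, 243.5, 12.0], [410.7, 359.9, 12.0]]
anvil ~ [[663.9, -29.4, 50.0]] flange [[606.5, 12.4, 10.0], [632.3, -94.4, 10.0], [858.2, 61.0, 10.0]]
```

View pics/z1.png

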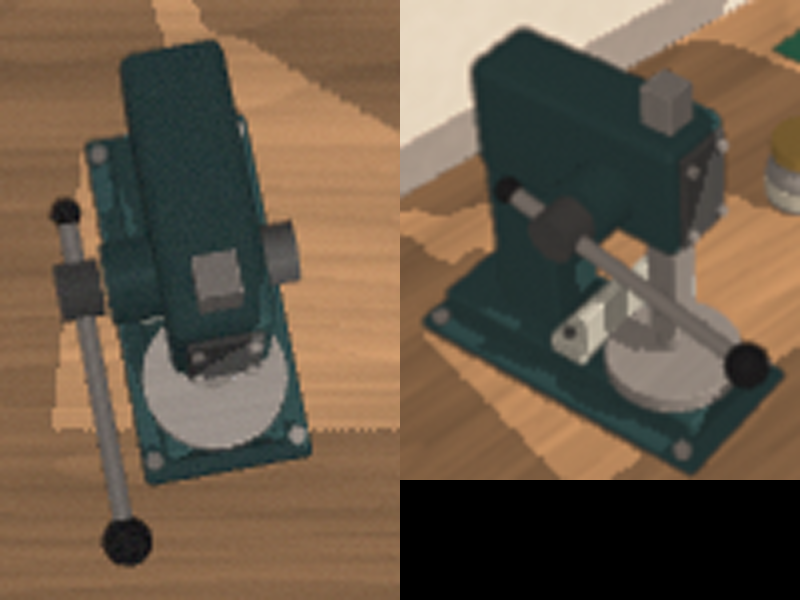

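The zoomed crops show the anvil disc in the top view at about (344,177). The flange's front corners are at (327,200) and (367,193), and the knob is clear at (321,215). The two knob rays meet at z=166, so the lever is at about -15°. Now I'll fit the anvil circle, flange edges and lamp arm outline.

```bash
cat > m2.py <<'E'
from h import *
import pickle
from scipy.optimize import least_squares
t=pickle.load(open("pics/top0.pkl","rb"))
S=4
im=t["pixels"]
def up(x0,y0,x1,y1): return cv2.resize(im[y0:y1,x0:x1],None,fx=S,fy=S,interpolation=cv2.INTER_CUBIC)
def full(p,x0,y0): return (np.array(p,float)+.5)/S-.5+[x0,y0]
# anvil
x0,y0=318,150; c=cv2.cvtColor(up(x0,y0,375,205),cv2.COLOR_RGB2HSV)
m=((c[:,:,1]<50)&(c[:,:,2]>118)).astype(np.uint8); m=cv2.morphologyEx(m,cv2.MORPH_OPEN,np.ones((5,5)))
cn=max(cv2.findContours(m,0,1)[0],key=cv2.contourArea).reshape(-1,2)
P=onplane(t,full(cn,x0,y0),50)[:,:2]
f=least_squares(lambda q:np.hypot(*(P-q).T)-50,[670,-25],loss="cauchy",f_scale=1); r=np.hypot(*(P-f.x).T)-50
print("anvil",f.x,(abs(r)<2).sum(),len(r))
# teal pixels: flange
x0,y0=300,80; c=cv2.cvtColor(up(x0,y0,385,215),cv2.COLOR_RGB2HSV)
m=((c[:,:,0]>75)&(c[:,:,0]<110)&(c[:,:,1]>60)).astype(np.uint8)
cn=max(cv2.findContours(m,0,1)[0],key=cv2.contourArea).reshape(-1,2)
for z in(8,12):
    F=onplane(t,full(cn,x0,y0),z)[:,:2]
    def line(sel):
        G=F[sel]
        for _ in range(3):
            vx,vy,a,b=cv2.fitLine(G.astype(np.float32),cv2.DIST_HUBER,0,.01,.01).ravel(); d=abs((G-[a,b])@[-vy,vx]); G=G[d<2.5]
        return np.degrees(np.arctan2(vy,vx)),np.array([a,b]),len(G)
    def near(p,q):
        p,q=np.array(p,float),np.array(q,float);u=(q-p);L=np.hypot(*u);u/=L;k=(F-p)@u;d=(F-p)@[-u[1],u[0]];return (abs(d)<8)&(k>12)&(k<L-12)
    e=onplane(t,full(np.array([(148,482),(311,455),(86,145),(245,118)]),290,80),z)[:,:2]
    print(z,"corners",e.round(0).tolist(),"front",line(near(e[0],e[1])),"left",line(near(e[0],e[2])),"right",line(near(e[1],e[3])))
# lamp arm
x0,y0=195,180; u=up(x0,y0,260,282); c=cv2.cvtColor(u,cv2.COLOR_RGB2LAB); cv2.imwrite("pics/z2.png",np.hstack([cv2.resize(u[:,:,::-1],None,fx=1.4,fy=1.4),cv2.resize(cv2.cvtColor(cv2.equalizeHist(c[:,:,2]),cv2.COLOR_GRAY2BGR),None,fx=1.4,fy=1.4)]))
E
python3 m2.py
```

```text
anvil [676.64226684 -27.68307012] 277 456
8 corners [[609.0, 19.0], [629.0, -96.0], [859.0, 67.0], [880.0, -50.0]] front (np.float32(-79.29494), array([619.59106, -38.43249], dtype=float32), 133) left (np.float32(10.729477), array([738.4445  ,  42.832695], dtype=float32), 257) right (np.float32(10.636485), array([751.1323 , -71.96644], dtype=float32), 247)
12 corners [[609.0, 19.0], [628.0, -95.0], [858.0, 66.0], [878.0, -50.0]] front (np.float32(-79.361), array([618.26514 , -34.716278], dtype=float32), 132) left (np.float32(10.712461), array([753.1518  ,  45.557117], dtype=float32), 256) right (np.float32(10.636609), array([749.9721  , -71.772224], dtype=float32), 247)
```

View pics/z2.png

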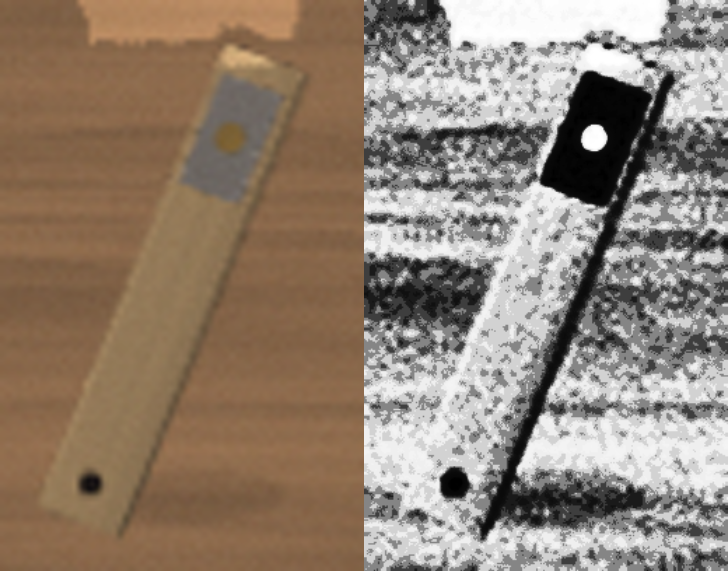

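The arm crop shows the rivet at crop (231,138), which is full (236,204), the hole at crop (90,484), which is full (211,266), and the plate around the rivet. The press checks out: origin (676.8,-27.5), yaw 10.7°. The knob, anvil and flange agree with it within about 1.5 mm. I'll raise the lever now.

```bash
cat >> h.py <<'E'
YAW=np.radians(10.67); O=np.array([676.8,-27.5])
def PW(x,y,z): 
    c,s=np.cos(YAW),np.sin(YAW); return [O[0]+c*x-s*y,O[1]+s*x+c*y,z]
def WP(p):
    c,s=np.cos(YAW),np.sin(YAW); d=np.array(p[:2])-O; return np.array([c*d[0]+s*d[1],-s*d[0]+c*d[1],p[2]])
def down(yaw): # tool x at yaw, z down
    c,s=np.cos(yaw),np.sin(yaw); return R2q(np.array([[c,s,0],[s,-c,0],[0,0,-1.]]))
def knobp(a): return PW(30-150*np.cos(a),75,205+150*np.sin(a))
E
python3 - <<'E'
from h import *
t=__import__("pickle").load(open("pics/top0.pkl","rb"))
px=lambda u,v:[(np.array([u,v])/5.6)-.4+[195,180]]
print("rivet",onplane(t,px(231,138),17),"hole",onplane(t,px(90,484),12),"corners",[onplane(t,px(*p),12)[0].round(1).tolist() for p in((222,45),(297,71),(40,503),(121,531))])
q=down(YAW); a0=np.arcsin(-39.3/150)
k=knobp(a0); print(k)
js=bot.ik([k[0],k[1],340],q); print("ik",js, bot.ik(knobp(np.pi/4),q), bot.ik(k,q))
E
```

```text
rivet [[595.61709262 275.63813421  17.        ]] hole [[422.00241176 341.3734346   12.        ]] corners [[644.3, 284.0, 12.0], [630.8, 244.5, 12.0], [412.2, 366.5, 12.0], [399.2, 324.5, 12.0]]
[np.float64(550.1376295624443), np.float64(24.9551528049707), np.float64(165.70000000000002)]
ik [-1.57620204e-01  3.31131031e-01  1.50423485e+00 -4.44089210e-16
  1.30622677e+00  1.22694949e+00] [-1.35020357e-01  4.15159689e-01  1.45189765e+00 -4.44089210e-16
  1.27453532e+00  1.24954934e+00] [-1.57620204e-01  5.44714763e-01  1.70044575e+00 -4.44089210e-16
  8.96432140e-01  1.22694949e+00]
```

```bash
python3 - <<'E'
from h import *
q=down(YAW); a0=np.arcsin(-39.3/150); k=knobp(a0)
bot.goto([k[0],k[1],340],q)
bot.move_straight(k,vel=150)
print("F at knob",np.round(bot.read_contact_force(),1))
bot.command_gripper(20,40)
print("open",bot.read_opening(),bot.read_grasp_force(),WP(bot.read_ee_pos()),np.round(bot.read_contact_force(),1),bot.read_time())
n=6
for i in range(1,n+1):
    bot.move_straight(knobp(a0+(np.pi/4-a0)*i/n),vel=120)
    print(i,WP(bot.read_ee_pos()).round(1),np.round(bot.read_contact_force(),1),round(bot.read_opening(),1))
print(bot.read_time())
snap("top","top1"); c=snap("side","side1")
E
```

```text
F at knob [-0.3 -0.6  0.4]
open 28.022692922061335 39.169771671295166 [-114.59323272   75.17222062  166.04884236] [0.3 1.5 2.5] 4.375
1 [-119.1   75.2  192. ] [1.  2.2 1.5] 27.5
2 [-119.6   75.2  217.8] [0.  1.8 1.8] 27.9
3 [-115.5   75.2  243.5] [-1.5  1.1  3.2] 27.8
4 [-106.5   75.2  268.3] [-2.5  1.1  3.6] 27.8
5 [-92.8  75.2 291.2] [-1.7  1.5  2.2] 27.6
6 [-75.6  75.2 311.1] [-1.6  2.3  0.3] 27.5
6.575
```

```bash
cat > m3.py <<'E'
from h import *
def knob3d(t,s,a):
    pr=[]
    for c in(t,s):
        u,v=proj(c,[knobp(a)])[0]; h=cv2.cvtColor(c["pixels"],cv2.COLOR_RGB2HSV); x0,y0=int(u)-16,int(v)-16
        m=(h[y0:y0+33,x0:x0+33,2]<42).astype(np.uint8); m=cv2.morphologyEx(m,cv2.MORPH_OPEN,cv2.getStructuringElement(2,(5,5)))
        n,l,st,ce=cv2.connectedComponentsWithStats(m); i=1+np.argmax(st[1:,4]); pr.append((ce[i]+[x0,y0])); print("pred",(u,v),"found",pr[-1],st[i])
    o1,v1=ray(t,pr[0]);o2,v2=ray(s,pr[1]);v1=v1[0];v2=v2[0]
    k=np.linalg.lstsq(np.c_[v1,-v2],o2-o1,rcond=None)[0]; print(WP(o1+k[0]*v1),WP(o2+k[1]*v2))
E
python3 - <<'E'
from m3 import *
k=knobp(np.pi/4)
bot.command_gripper(60)
bot.move_straight([k[0],k[1],375],vel=150)
D=np.radians(-20.7); d=np.array([np.cos(D),np.sin(D)])
g=np.array([595.6,275.6])-160*d
bot.goto([g[0],g[1],170],down(D))
print(g,bot.read_time(),bot.read_ee_pos())
knob3d(snap("top","top2"),snap("side","side2"),np.pi/4)
w=snap("wrist","w2")
a=cv2.imread("pics/w2.png");s=cv2.imread("pics/side2.png")[130:290,200:360]
cv2.imwrite("pics/z3.png",np.hstack([a[:, :480],cv2.resize(s,(320,320))[:, :].copy() if 0 else cv2.copyMakeBorder(cv2.resize(s,(320,320)),0,80,0,0,0)]))
E
```

```text
[445.92895507 332.155975  ] 9.1167 [446.83759411 331.89731867 170.18711089]
pred (np.float64(314.18963871329106), np.float64(187.4719506599117)) found [314.49484536 188.22680412] [11 12 13 12 97]Traceback (most recent call last):
  File "<stdin>", line 9, in <module>
  File "m3.py", line 7, in knob3d
    n,l,st,ce=cv2.connectedComponentsWithStats(m); i=1+np.argmax(st[1:,4]); pr.append((ce[i]+[x0,y0])); print("pred",(u,v),"found",pr[-1],st[i])
                                                       ~~~~~~~~~^^^^^^^^^^
    return _wrapfunc(a, 'argmax', axis=axis, out=out, **kwds)
    return bound(*args, **kwds)
ValueError: attempt to get argmax of an empty sequence
```

```bash
python3 - <<'E'
from h import *
w=snap("wrist","w2")
print(proj(w,[[595.6,275.6,17],[422,341.4,12]]))
E
```

```text
[[318.0109035    4.86453272]
 [318.06375809 211.89980348]]
```

View pics/w2.png

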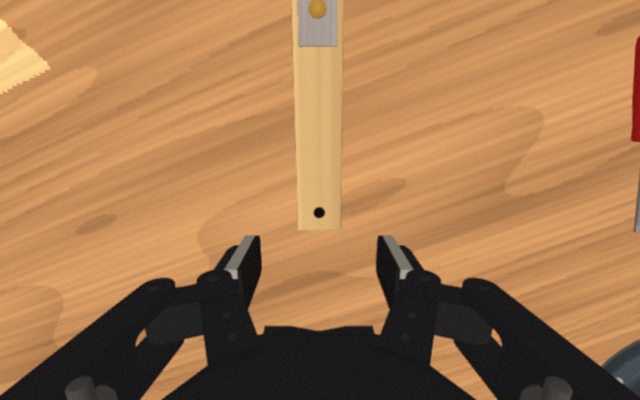

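The wrist view shows the lamp arm centred between the jaws, with the rivet at (317,9) and the hole at (319,212). Both are within a few pixels of the prediction. I'll descend and grip.

```bash
python3 - <<'E'
from h import *
p=np.array([445.9,332.2,0.])
bot.command_gripper(54)
print("tip",bot.tip_reach)
bot.move_straight([*p[:2],28],vel=150); b=np.array(bot.read_contact_force())
z=28
while z>16:
    z-=1.5; bot.move_straight([*p[:2],z],vel=40); f=np.array(bot.read_contact_force())-b
    if f[2]>2: break
print("z",z,f.round(1),bot.read_ee_pos())
z+=1.5; bot.move_straight([*p[:2],z],vel=40)
bot.command_gripper(30,90)
print(bot.read_opening(),bot.read_grasp_force(),np.round(np.array(bot.read_contact_force())-b,1),bot.read_ee_pos(),bot.read_time())
E
```

```text
tip 19.0
z 16.0 [-1.1  0.4 -0.2] [445.85261448 332.15940087  15.90182011]
42.19530617282593 91.67188882827759 [-2.4 -0.2  5.7] [445.97197854 332.259983    18.19074133] 13.1
```

```bash
python3 - <<'E'
from h import *
bot.move_straight([445.9,332.2,130],vel=150)
print("F lifted",np.round(bot.read_contact_force(),2),bot.read_opening())
bot.goto([405,200,130],down(np.radians(-5)))
bot.goto(PW(-240,0,130),down(YAW))
bot.move_straight(PW(-240,0,80),vel=120)
print(WP(bot.read_ee_pos()),np.round(bot.read_contact_force(),2),np.round(bot.read_moment(),2),bot.read_time())
w=snap("wrist","w3");snap("side","side3");snap("top","top3")
print(proj(w,[PW(0,0,50),PW(-50,0,50),PW(-80,0,80-1.2),PW(45,42,85),PW(45,-42,85),PW(0,0,77)]).round(0).tolist())
s=cv2.imread("pics/side3.png")
cv2.imwrite("pics/z4.png",np.vstack([cv2.imread("pics/w3.png")[:250],cv2.resize(s[100:275,180:500],(640,350))]))
E
```

```text
F lifted [-0.04 -0.74 -1.17] 42.34932688381143
[-239.74080731    0.72813462   80.02033692] [ 0.19  0.24 -1.66] [-0.01  0.14 -0.01] 16.2417
[[321.0, -315.0], [321.0, -181.0], [321.0, -158.0], [247.0, -223.0], [393.0, -219.0], [322.0, -392.0]]
```

View pics/z4.png

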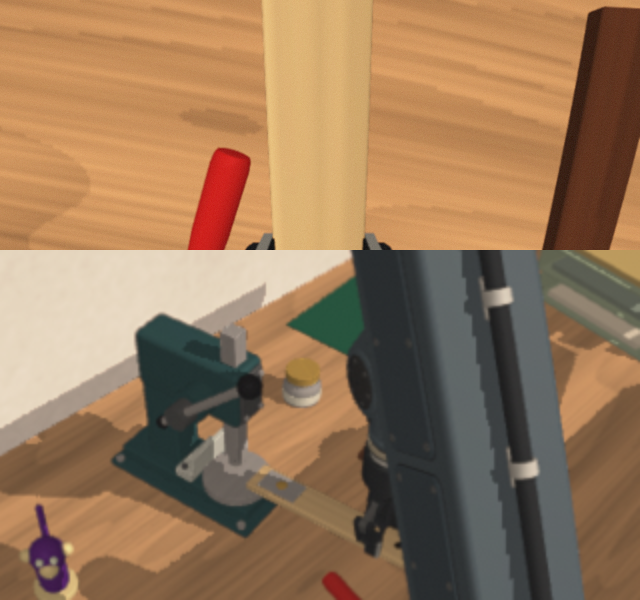

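The side view shows the lever raised and the ram up. The lamp arm's plate end is at the anvil's front edge, below the ram, held level. Next I'll triangulate the rivet to check its lateral offset and height.

```bash
cat > riv.py <<'E'
from h import *
def rivet(t,s,P):
    pr=[]
    for c in(t,s):
        if c is None: continue
        u,v=proj(c,[P])[0]; S=4; x0,y0=int(u)-10,int(v)-10
        h=cv2.cvtColor(cv2.resize(c["pixels"][y0:y0+20,x0:x0+20],None,fx=S,fy=S,interpolation=cv2.INTER_CUBIC),cv2.COLOR_RGB2HSV)
        g=(h[:,:,1]<85).astype(np.uint8) # plate, with rivet hole
        cs=max(cv2.findContours(g,0,1)[0],key=cv2.contourArea); hull=np.zeros_like(g); cv2.drawContours(hull,[cv2.convexHull(cs)],-1,1,-1)
        hull=cv2.erode(hull,np.ones((5,5)))
        m=((h[:,:,1]>110)&(hull>0)).astype(np.uint8); n,l,st,ce=cv2.connectedComponentsWithStats(m)
        if n<2: print("none",(u,v)); continue
        i=1+np.argmax(st[1:,4]); pr.append((ce[i]+.5)/S-.5+[x0,y0]); print("pred",(u.round(1),v.round(1)),"found",pr[-1].round(1),st[i])
    return pr
E
python3 - <<'E'
from riv import *
import pickle
t=pickle.load(open("pics/top3.pkl","rb"));s=pickle.load(open("pics/side3.pkl","rb"))
pr=rivet(t,s,PW(-80,0.7,79))
print("on plane top",WP(onplane(t,pr[0:1],79)[0]), "side" ,WP(onplane(s,pr[1:2],79)[0]) if len(pr)>1 else "")
if len(pr)>1:
    o1,v1=ray(t,pr[0]);o2,v2=ray(s,pr[1]);v1=v1[0];v2=v2[0]
    k=np.linalg.lstsq(np.c_[v1,-v2],o2-o1,rcond=None)[0]; print(WP(o1+k[0]*v1),WP(o2+k[1]*v2))
E
```

```text
pred (np.float64(348.7), np.float64(200.3)) found [348.4 200.2] [ 33  32  22  21 352]
pred (np.float64(320.9), np.float64(216.3)) found [320.4 217.2] [ 33  39  21  16 262]
on plane top [-79.682191     1.41735021  79.        ] side [-80.77116565   4.1652627   79.        ]
[-79.14242587   1.24384755  75.34738694] [-78.91883568   1.35546087  75.37512626]
```

```bash
python3 - <<'E'
from h import *
b=np.array(bot.read_contact_force()); mb=np.array(bot.read_moment())
def st(tag):
    f=np.array(bot.read_contact_force())-b; p=np.array([*PW(0,0,0)]); c,s=np.cos(YAW),np.sin(YAW)
    m=np.array(bot.read_moment())-mb
    print(tag,WP(bot.read_ee_pos()).round(2),"F press",np.round([c*f[0]+s*f[1],-s*f[0]+c*f[1],f[2]],1),"M",np.round([c*m[0]+s*m[1],-s*m[0]+c*m[1],m[2]],2),round(bot.read_opening(),1))
    return c*f[0]+s*f[1],f[2]
bot.move_straight(PW(-240,-1.3,74),vel=80); st("pre")
bot.move_straight(PW(-200,-1.3,74),vel=80); st("in1")
bot.move_straight(PW(-170,-1.3,74),vel=80); st("in2")
z=74
while z>67:
    z-=1; bot.move_straight(PW(-170,-1.3,z),vel=30); bot.wait(.1)
    if st(z)[1]>3: break
print(bot.read_time())
t=snap("top","top5");snap("side","side5")
E
```

```text
pre [-240.04   -1.43   73.97] F press [-1.9 -0.4 -0.5] M [0.05 0.02 0.04] 42.3
in1 [-200.51   -0.89   73.87] F press [-1.7 -0.5  0.2] M [-0.05  0.06 -0.04] 42.7
in2 [-170.51   -1.     73.87] F press [-1.1  0.6  0. ] M [0.06 0.06 0.03] 42.8
73 [-170.35   -1.27   72.98] F press [-1.  -0.1  1. ] M [-0.01  0.01  0.01] 42.5
72 [-170.     -1.29   71.99] F press [-1.2 -0.1 -0.4] M [ 0.03  0.08 -0.06] 42.3
71 [-170.01   -1.29   70.99] F press [-0.9  0.   0.3] M [-0.01  0.06  0.04] 42.4
70 [-170.01   -1.3    69.99] F press [-0.3 -0.3 -0.4] M [ 0.04 -0.03  0.04] 42.1
69 [-169.93   -1.35   69.01] F press [-1.6  0.2 -0.1] M [-0.02 -0.03 -0.01] 42.8
68 [-169.86   -1.36   68.07] F press [0.  0.1 0.8] M [ 0.04 -0.13 -0.03] 42.3
67 [-169.86   -1.38   67.11] F press [-0.   0.1  2.4] M [ 0.05 -0.24 -0.01] 42.4
20.2667
```

```bash
cat > push.py <<'E'
from h import *
c,s=np.cos(YAW),np.sin(YAW)
def fm(n=8):
    F=[];M=[]
    for _ in range(n): F.append(bot.read_contact_force());M.append(bot.read_moment());bot.wait(.03)
    r=lambda v:np.array([c*v[0]+s*v[1],-s*v[0]+c*v[1],v[2]])
    return r(np.mean(F,0)),r(np.mean(M,0))
E
python3 - <<'E'
from push import *
bot.move_straight(PW(-170,-1.3,67.7),vel=30); bot.wait(.2)
f0,m0=fm(); print("base",f0.round(2),m0.round(2))
x=-165; bot.move_straight(PW(x,-1.3,67.7),vel=50); 
while x<-150:
    x+=1 if x<-163 else .5
    bot.move_straight(PW(x,-1.3,67.7),vel=20); bot.wait(.1); f,m=fm(5); df=f-f0
    print(x,WP(bot.read_ee_pos()).round(2),df.round(1),(m-m0).round(2))
    if df[0]<-6: break
print(bot.read_time(),bot.read_opening()); np.save("f0.npy",np.r_[f0,m0])
E
```

```text
base [ 0.6  -0.16  0.48] [-0.02 -0.16 -0.03]
-164 [-164.01   -1.25   67.7 ] [-0.3  0.5 -0.6] [0.11 0.   0.09]
-163 [-163.1    -1.26   67.67] [-1.2  0.6 -0.3] [0.05 0.12 0.08]
-162.5 [-162.5    -1.31   67.7 ] [-1.   0.3 -0.1] [0.05 0.16 0.06]
-162.0 [-161.94   -1.33   67.7 ] [-0.9  0.2 -0.2] [0.06 0.12 0.04]
-161.5 [-161.47   -1.32   67.7 ] [-0.9  0.5 -0.1] [0.03 0.13 0.04]
-161.0 [-160.98   -1.31   67.71] [-1.1  0.3 -0.6] [0.05 0.14 0.04]
-160.5 [-160.46   -1.31   67.72] [-0.8 -0.1  0.2] [0.07 0.14 0.02]
-160.0 [-160.21   -1.24   67.67] [-1.8  0.1  0.3] [-0.    0.31 -0.01]
-159.5 [-160.17   -1.09   67.58] [-4.9 -0.2  1.5] [-0.11  0.73 -0.09]
-159.0 [-160.13   -0.93   67.5 ] [-5.9 -1.   1.8] [-0.21  0.96 -0.15]
-158.5 [-160.1    -0.83   67.49] [-7.4 -0.8  2.2] [-0.24  1.1  -0.27]
27.0167 42.42238492485864
```

```bash
python3 - <<'E'
from push import *
v=np.load("f0.npy");f0,m0=v[:3],v[3:]
q=down(YAW-np.radians(.4)); y=-.8
bot.move_straight(PW(-160.6,y,67.9),q,vel=20); bot.wait(.2)
f,m=fm(6); print("off",WP(bot.read_ee_pos()).round(2),(f-f0).round(1),(m-m0).round(2))
x=-160.
while x<-155:
    bot.move_straight(PW(x,y,67.9),q,vel=20); bot.wait(.1); f,m=fm(5); df=f-f0
    print(x,WP(bot.read_ee_pos()).round(2),df.round(1),(m-m0).round(2))
    if df[0]<-9.5: break
    x+=.5
print(bot.read_time(),bot.read_opening(),bot.read_grasp_force())
t=snap("top","top6");sd=snap("side","side6");w=snap("wrist","w6")
a=cv2.resize(sd["pixels"][140:245,230:370],(800,600),interpolation=cv2.INTER_CUBIC)
cv2.imwrite("pics/z6.png",a[:,:,::-1])
E
```

```text
off [-160.18   -0.92   67.95] [-2.   0.1 -0.4] [ 0.01  0.34 -0.02]
-160.0 [-160.14   -0.85   67.91] [-3.4 -0.6 -0. ] [-0.15  0.53 -0.05]
-159.5 [-160.14   -0.69   67.82] [-5.5 -1.5  1.2] [-0.32  0.86 -0.15]
-159.0 [-160.12   -0.57   67.77] [-6.3 -1.7  0.9] [-0.37  1.01 -0.18]
-158.5 [-160.1    -0.47   67.72] [-7.5 -2.2  1.5] [-0.43  1.12 -0.23]
-158.0 [-160.1    -0.36   67.65] [-8.  -2.5  1.8] [-0.53  1.27 -0.29]
-157.5 [-160.05   -0.28   67.61] [-9.7 -3.   2.5] [-0.58  1.4  -0.32]
30.775 42.5066863000256 91.88195943832397
```

View pics/z6.png

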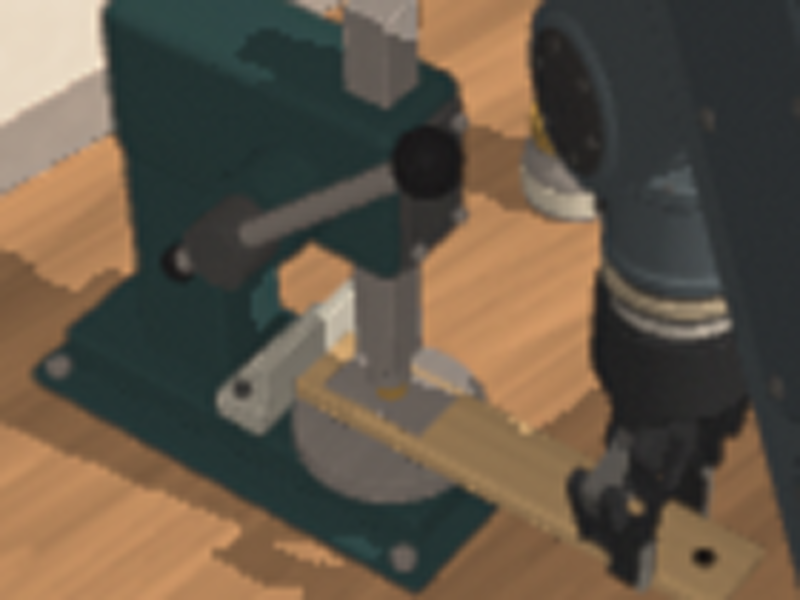

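The side crop shows the arm on the anvil with its end at the back stop, zoom (310,380). The rivet is under the ram at zoom (390,392), and the knob is up at zoom (428,163). I'll check the lateral centring and yaw in press-frame rectified views.

```bash
python3 - <<'E'
from h import *
import pickle
out=[]
for n in("top6","side6"):
    c=pickle.load(open(f"pics/{n}.pkl","rb"))
    X,Y=np.meshgrid(np.arange(60,-140,-.5),np.arange(60,-60,-.5)) # columns: x from 60 down
    P=np.array([PW(x,y,62) for x,y in zip(X.ravel(),Y.ravel())]); uv=proj(c,P).astype(np.float32).reshape(*X.shape,2)
    r=cv2.remap(c["pixels"],uv[...,0],uv[...,1],cv2.INTER_CUBIC); 
    # edges of arm across y, at stations
    g=cv2.GaussianBlur(r,(0,0),1.5).astype(float); 
    for xs in(-45,-55,-65,-75,-85,-95):
        k=int((60-xs)/.5); L=g[:,k-4:k+5].mean(1); d=np.abs(np.gradient(L,axis=0)).sum(1); 
        yy=60-.5*np.arange(len(d)); a=np.where((yy>12)&(yy<36))[0];b=np.where((yy<-12)&(yy>-36))[0]
        print(n,xs,"edges",yy[a[np.argmax(d[a])]],yy[b[np.argmax(d[b])]])
    out.append(r)
    print("rivet proj",proj(c,[PW(0,0,67)]))
m=np.vstack(out)[:,:,::-1].copy()
for k in(0,1): cv2.line(m,(0,120+240*k),(400,120+240*k),(0,0,255),1); cv2.line(m,(120,240*k),(120,240*k+239),(0,0,255),1)
cv2.imwrite("pics/z7.png",m)
E
```

```text
top6 -45 edges 28.0 -22.5
top6 -55 edges 34.5 -23.0
top6 -65 edges 12.5 -23.0
top6 -75 edges 16.5 -26.5
top6 -85 edges 17.5 -33.0
top6 -95 edges 30.5 -33.0
rivet proj [[343.33291876 171.96580616]]
side6 -45 edges 30.0 -24.5
side6 -55 edges 29.5 -23.5
side6 -65 edges 30.0 -18.5
side6 -75 edges 30.0 -29.5
side6 -85 edges 30.0 -21.0
side6 -95 edges 25.0 -12.5
rivet proj [[297.94776647 207.20331284]]
```

View pics/z7.png

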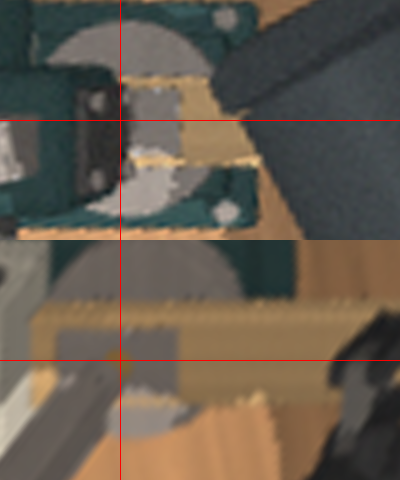

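The rectified views show the rivet on the ram axis (at (118,360) against the crosshair at (120,360)). The arm spans ±21.5 mm and is parallel to the press axis. I'll relax the side load and trim the yaw slightly, then settle at 10 N.

```bash
python3 - <<'E'
from push import *
v=np.load("f0.npy");f0,m0=v[:3],v[3:]
def go(x,y,dy,n=8):
    bot.move_straight(PW(x,y,68),down(YAW+np.radians(dy)),vel=20); bot.wait(.2); f,m=fm(n); f=f-f0;m=m-m0
    print(x,y,dy,WP(bot.read_ee_pos()).round(2),f.round(1),m.round(2),"yc",round((m[2]-.205*f[1])/-f[0]*1000,0)); return f
go(-157.5,-1.4,-.4); go(-157.5,-2,-.4); go(-157.5,-2,-.2); f=go(-157.4,-2,-.2)
print(bot.read_time(),bot.read_opening())
E
```

```text
-157.5 -1.4 -0.4 [-160.06   -0.56   67.63] [-8.8 -2.1  1.7] [-0.38  1.3  -0.17] yc 29.0
-157.5 -2 -0.4 [-160.04   -0.88   67.62] [-8.7 -0.6  1.8] [-0.19  1.21 -0.04] yc 9.0
-157.5 -2 -0.2 [-160.05   -0.96   67.61] [-8.4 -1.2  1.9] [-0.25  1.26 -0.24] yc -0.0
-157.4 -2 -0.2 [-160.04   -0.96   67.6 ] [-8.4 -1.4  2.1] [-0.29  1.29 -0.24] yc 6.0
33.7917 42.69852326516515
```

```bash
python3 - <<'E'
from push import *
from m3 import knob3d
v=np.load("f0.npy");f0,m0=v[:3],v[3:]
q=down(YAW-np.radians(.2)); x=-156.9
for _ in range(4):
    bot.move_straight(PW(x,-2,68),q,vel=20); bot.wait(.3); f,m=fm(15); f=f-f0
    print(x,WP(bot.read_ee_pos()).round(2),f.round(1),(m-m0).round(2))
    if f[0]<-9.7: break
    x+=.4
bot.wait(1); f,m=fm(15); print("after",(f-f0).round(1),WP(bot.read_ee_pos()).round(2))
print(bot.read_time(),bot.read_opening())
t=snap("top","top8");s=snap("side","side8")
try: knob3d(t,s,np.pi/4)
except Exception as e: print(e)
cv2.imwrite("pics/z8.png",np.hstack([cv2.resize(t["pixels"][90:260,200:460],(400,262)),cv2.resize(s["pixels"][130:245,220:360],(400,328))[:262]])[:,:,::-1])
E
```

```text
-156.9 [-160.02   -0.93   67.57] [-9.6 -1.6  2.6] [-0.42  1.44 -0.26]
-156.5 [-159.99   -0.93   67.57] [-10.7  -2.3   3. ] [-0.49  1.59 -0.28]
after [-10.5  -2.3   2.9] [-160.     -0.93   67.58]
37.3917 42.38740219910599
pred (np.float64(314.18963871329106), np.float64(187.4719506599117)) found [314.9047619  189.82993197] [ 11  12  13  14 147]
pred (np.float64(303.0279803949237), np.float64(165.89481547644314)) found [304.12096774 167.97580645] [ 12  13  11  13 124]
[-80.12303181  74.60058952 306.20795227] [-79.17668625  75.08625206 306.40896546]
```

View pics/z8.png

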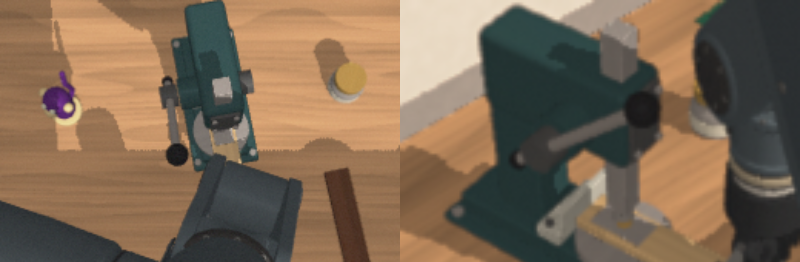

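The final views show the knob raised at about 42 to 43°, the part seated under the ram against the stop, and the toy, tin and spare arm visible and apparently unmoved. The push is steady at 10.5 N, so I'm handing in.

```bash
python3 -c "
from bench import bot
print(bot.finish_job())"
```

```text
the job is handed in; nothing more can be done
None
```

The job is handed in: the lever is up at about 43°, and the lamp arm lies on the anvil with its rivet under the ram, held against the back stop with a steady push of about 10.5 N.

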